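# Sweep the drawing things into the wooden corral

### The job

Clear the drawing space: sweep the charcoal stick, the eraser and the sanding block across the flat wooden panel with the fingertips, through the open side of the three-sided wooden frame, until each lies wholly inside it. Only push them, gently; do not pinch or lift them, and leave the two small oil cups where they are.

Things in the scene. Friction and masses are not known exactly. Their poses are not given: they have to be found in the camera images.
- corral: low three-sided brown wooden frame fixed on the wooden panel, no floor; inside 210 mm wide, 110 mm deep; walls 14 mm thick, 28 mm high. Origin: panel-top height (z = 34 mm), middle of the open side (mouth). +x points straight in (back wall's inner face at x = 110 mm), y along the mouth (side walls at y = +-105 mm). The mouth faces the robot's right (world -y), turned up to 12 degrees either way
- board: plain flat wood panel (as painters use), lying fixed on the table, 370 mm (x) by 656 mm (y), 34 mm high; its smooth bare top, at z = 34 mm, carries everything listed. Origin: middle of its underside
- charcoal: black charcoal stick, 85 mm long (along its own y), 11 x 11 mm thick, about 10 g. Origin: middle of its underside. Like the other two pieces it lies loose on the panel out in front of the mouth, long side roughly across the way in (within 35 degrees)
- charcoal_a (a point): one end of the charcoal stick's long axis, 42 mm from its middle towards its own +y, 5 mm above its underside
- charcoal_b (a point): the other end of the charcoal stick's long axis, 42 mm from its middle towards its own -y, 5 mm above its underside
- eraser: grey-white eraser with rounded edges, 42 mm long (along its own y), 24 mm wide (x), 13 mm high, about 20 g. Origin: middle of its underside
- eraser_a (a point): one end of the eraser's long axis, 21 mm from its middle towards its own +y, 5 mm above its underside
- eraser_b (a point): the other end of the eraser's long axis, 21 mm from its middle towards its own -y, 5 mm above its underside
- block: wooden sanding block, a rectangular brick 75 mm long (along its own y), 45 mm wide (x), 30 mm high, about 70 g. Origin: middle of its underside
- block_a (a point): one end of the sanding block's long axis, 37.5 mm from its middle towards its own +y, 5 mm above its underside
- block_b (a point): the other end of the sanding block's long axis, 37.5 mm from its middle towards its own -y, 5 mm above its underside
- steel_cup: small round silver-coloured metal oil cup, 48 mm across, 25 mm high, loose, about 50 g; stands near the pieces. Origin: middle of its underside. To be left alone
- brass_cup: small round brass-coloured metal oil cup, 44 mm across, 25 mm high, loose, about 50 g; stands near the pieces. Origin: middle of its underside. To be left alone

How it is judged:
By the outcome, as a careful person would: the job done as asked, in the order asked, and still so for the second after the job is handed in, with the robot touching nothing.
It also fails if it takes over 64 s, if anything falls off the work surface, if the arm or the gripper's body presses on something with over 40 N, if the wrist force passes 120 N, or if a joint passes its speed limit or range.

### The arm

A 6-joint arm with a two-finger parallel gripper is mounted at the origin on a cart in front of the work surface, level with it; the furniture and walls round the work are solid. World frame = base frame: x ahead of the robot, y to its left, z up, the work surface at z = 0. Lengths are in mm, angles in rad, forces in N, time in s.
With the tool pointing down it reaches from about 375 to 900 mm from the base axis. Payload 3.1 kg.
Tool frame: the origin (TCP) lies on the centre line of the jaws, within the pads' length; the fingertips stand 8 mm ahead of it and the grasp point (between the pads) lies 11 mm behind it (env.nose_length is the distance from the TCP to the fingertips, in mm); z points along the fingers, y is the line along which they close (so a half turn about z gives the same grasp; the last joint's range is limited). The gripper opens to 85 mm and grips with 20 to 120 N. Pads are 22 mm wide; open, the fingers measure 114 mm over their backs; the gripper's body (76 mm by 85 mm) begins 54 mm behind the grasp point. The pads swing forward as they close: fully open they stand 13 mm farther back than shut.
Start: joints at [0.938, 0.527, 1.433, -0, 1.181, -0.178], TCP at [274.51, 561.464, 239.31] pointing down, gripper open.
Joint ranges: [-3.08, 3.08], [-0.75, 2.2], [0.22, 2.44], [-1.43, 4.57], [0, 2.65], [-2.85, 2.85]. Speed limits (rad/s): [2.79, 2.79, 3.14, 3.14, 3.14, 3.14].

### API

Orientations are given as a unit quaternion [x, y, z, w].
In Python, from cell import env gives the robot as it stands.
- The arm moves only by the tool apply_moves, never from a script. Its argument "rows" is a list of rows, each an object of numbers: "rx", "ry", "rz": the turn, a rotation vector about the tool's x, y, z in rad; "dx", "dy", "dz": the shift along the tool's x, y, z in mm; "jaw": the opening in per cent of the stroke, from 0 (shut) to 100 (fully open). In form: [{"rx": .., "ry": .., "rz": .., "dx": .., "dy": .., "dz": .., "jaw": ..}, ...]. A call has exactly 8 rows; each row is the pose to reach, as a shift and turn from the pose commanded when the call began, along the tool's axes at that moment; what a row does not reach only later rows make up. A row lasts 1/8 s, in which the tool goes at most 62.5 mm and 10.7 degrees, less where a joint would pass 70% of its speed; a pose out of reach is approached as far as the arm can. A call with a gripper value outside its range is refused whole. The fingers move at their own pace and stop on an object; "grip_force" is the grip in N (left out, the last holds). Time passes only in rows, so rows that repeat a pose let the fingers close, or fill a call up. It gives the time, the measured TCP pose, the force, the opening and the grip force at its end, in the units of the state.
- env.read_state(): the state, without advancing time (a new reading comes with each control period).
- env.snapshot(name): name is "scene" or "top" or "wrist"; returns the picture (480x640x3 uint8, red, green, blue); there is no depth.
- env.camera_info(name): a dict with "fov_y" (degrees; the focal length in pixels is half the picture's height over the tangent of half this angle, whatever the lens; pixels are square), "cx", "cy" (the principal point, pixels), "xyz" and "orientation" of the camera in the world; the wrist camera has in their place "tool_from_camera" (4x4, takes a point from camera to tool coordinates, whose origin is the TCP and whose axes are the flange's). Camera axes: x right, y down, z forward; pixel columns grow to the right and rows downward; lengths in mm; the calibration is good to about 2 mm. The wrist camera is an equidistant fisheye: a pixel r from the principal point sees the ray r / f radians off the axis. A picture is of the moment at which its call begins: read the wrist's pose just before it. camera_info takes no time and is no camera call.
- env.finish_job(): hands the job in; it is judged then, once.
The state is a dict: "time_s": time; "joints": joint angles; "qvel": joint speeds; "tau": joint torques, N m; "tool_pos": TCP position; "orientation": TCP orientation; "wrist_force": force on the tool from outside, world axes, zero at the start; "moment": the same for the moment, N m; "gripper_width": finger opening in mm; "gripper_force": force on a finger pad.
Only numpy, scipy, OpenCV 4.12 (cv2) and the standard library are available. Lean on these libraries where they do the work, as an engineer would, in place of code of your own. Each camera call takes 0.05 s, during which the arm holds its last target. There are 200 camera calls.

## Working session

There is one attempt and no reset: what is moved stays moved. The work goes in short steps, Python scripts to look and compute and a tool call to move; the robot and the scene stay as the last step left them, time stands still between calls to the robot, and variables do not carry over. Pictures are saved under pics/ and viewed, at most 10 in all, crops included, and the job is handed in when it is done.

Besides the shell and the picture viewer there is one more tool, called after "Call:" as name(argument=value, ...) on one line, values as JSON. apply_moves: Moves the arm, as the interface text tells. Its arguments: {"type":"object","properties":{"rows":{"type":"array","items":{"type":"object","properties":{"rx":{"type":"number"},"ry":{"type":"number"},"rz":{"type":"number"},"dx":{"type":"number"},"dy":{"type":"number"},"dz":{"type":"number"},"jaw":{"type":"number"}}}},"grip_force":{"type":"number"}},"required":["rows"]}

```bash
mkdir -p pics; ls
python3 - <<'E'
from cell import env
import cv2
s=env.read_state();print(s['time_s'],s['tool_pos'],s['orientation'])
for n in("top","scene"):
    print(n,env.camera_info(n)); cv2.imwrite(f"pics/{n}0.png",env.snapshot(n)[:,:,::-1])
E
```

```text
pics
0.0 [274.07833364 560.89503259 238.30933429] [ 2.25430977e-01  9.74258487e-01 -1.03495730e-03 -4.52029887e-04]
top {'fov_y': 54.547364984688585, 'cx': 313.70929694118536, 'cy': 237.0699096188778, 'xyz': array([463.355082  ,  97.07505797, 894.30605277]), 'orientation': array([ 0.70593174, -0.70301412,  0.06506094, -0.05655615])}
scene {'fov_y': 42.28991525805071, 'cx': 318.7995470735438, 'cy': 229.3658459301044, 'xyz': array([ 166.87073244, -612.10886273,  509.75131549]), 'orientation': array([ 0.83258748, -0.22486097,  0.13553225, -0.48771573])}
```

View pics/top0.png

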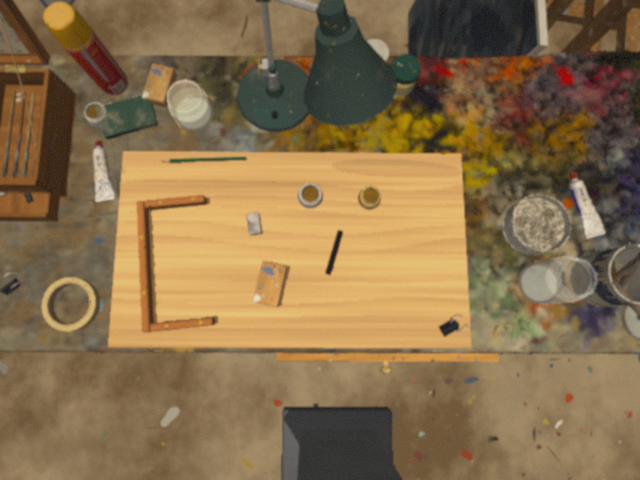

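The top view shows the frame at the left, mouth to the right: arm tips near (206,200) and (215,321). The eraser is at (254,223), the block at (271,284), the charcoal at (334,252), and the cups at (311,195) and (370,197).

```bash
cat > h.py <<'E'
import numpy as np,cv2
from cell import env
from scipy.spatial.transform import Rotation as R
def cast(n,uv,z):
    c=env.camera_info(n);f=240/np.tan(np.radians(c['fov_y']/2))
    uv=np.atleast_2d(uv).astype(float)
    d=np.c_[(uv[:,0]-c['cx'])/f,(uv[:,1]-c['cy'])/f,np.ones(len(uv))]
    d=R.from_quat(c['orientation']).apply(d);o=c['xyz']
    return (o+d*((z-o[2])/d[:,2])[:,None])[:,:2]
def box(img,roi,fn):
    x0,y0,x1,y1=roi;m=fn(img[y0:y1,x0:x1].astype(int)).astype(np.uint8)
    cs,_=cv2.findContours(m,cv2.RETR_EXTERNAL,cv2.CHAIN_APPROX_NONE)
    c=max(cs,key=cv2.contourArea).reshape(-1,2)+[x0,y0]
    return c
E
python3 - <<'E'
from h import *
im=cv2.imread('pics/top0.png')[:,:,::-1]
dark=lambda a:a.sum(2)<200
for nm,roi,fn,z in [('char',(315,220,355,285),dark,45),('eraser',(240,205,270,240),lambda a:(a[...,0]-a[...,2]<45),47),
  ('block',(248,255,296,312),lambda a:(a[...,0]<195)|(a[...,0]-a[...,2]<40),64),
  ('steel',(294,178,330,212),lambda a:(a[...,0]<200),59),('brass',(355,182,386,212),lambda a:(a[...,0]<180),59)]:
    c=box(im,roi,fn);p=cast('top',c,z).astype(np.float32);r=cv2.minAreaRect(p)
    print(nm,len(c),np.round(r[0]),np.round(r[1]),r[2],np.round(cv2.boxPoints(r)).tolist())
for nm,uv in [('frame tips/corners top outer',[(206,197),(207,204),(214,318),(215,324),(138,204),(144,330),(149,208),(152,323)])]:
    print(nm,np.round(cast('top',uv,62)).tolist())
big=cv2.resize(im[140:360,100:400],(800,587),interpolation=cv2.INTER_CUBIC);cv2.imwrite('pics/crop0.png',big[:,:,::-1])
E
```

```text
char 86 [583.  50.] [ 7. 80.] 73.93479919433594 [[544.0, 57.0], [621.0, 35.0], [623.0, 42.0], [546.0, 64.0]]
eraser 57 [636. 198.] [39. 22.] 9.850255012512207 [[615.0, 206.0], [618.0, 184.0], [657.0, 191.0], [653.0, 212.0]]
block 187 [524. 162.] [52. 75.] 78.9078598022461 [[482.0, 144.0], [556.0, 129.0], [566.0, 180.0], [492.0, 194.0]]
steel 93 [688.  97.] [50. 54.] 0.3871830403804779 [[663.0, 124.0], [663.0, 70.0], [713.0, 70.0], [712.0, 124.0]]
brass 64 [682. -15.] [41. 42.] 25.39537239074707 [[655.0, -5.0], [673.0, -43.0], [709.0, -26.0], [691.0, 12.0]]
frame tips/corners top outer [[682.0, 285.0], [669.0, 283.0], [463.0, 262.0], [453.0, 260.0], [668.0, 409.0], [442.0, 383.0], [660.0, 388.0], [454.0, 370.0]]
```

View pics/crop0.png

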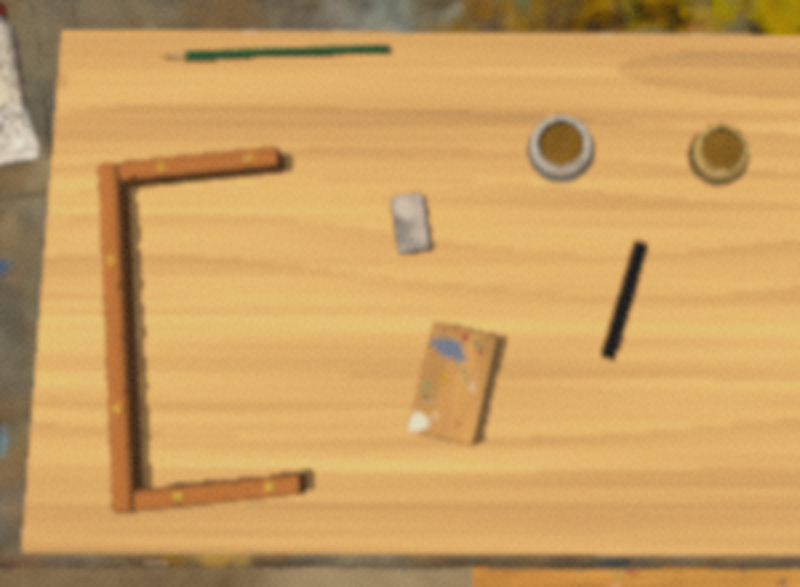

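The crop shows the frame's inner tips at (279,167) and (301,474), and clear paths for the eraser and the block. The charcoal lies behind both, so I'll push nearest first. Next I'll check how the lamp overhangs in the scene view.

View pics/scene0.png

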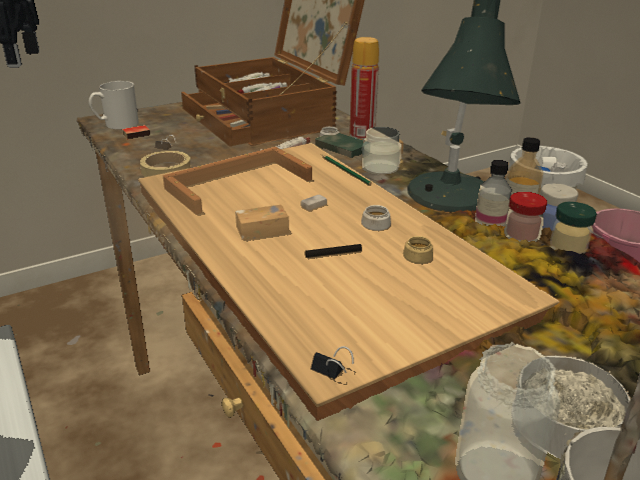

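```bash
cat >> h.py <<'E'
M=np.array([567.,274.]);A=np.radians(6.5)
V=np.array([np.cos(A),np.sin(A)]);U=np.array([-np.sin(A),np.cos(A)])
def plan(inn,lat,z):
    "shift in tool axes and turn about tool z to reach corral (in,lat), TCP height z"
    s=env.read_state();r=R.from_quat(s['orientation']);p=s['tool_pos']
    w=M+U*inn+V*lat
    d=r.inv().apply([w[0]-p[0],w[1]-p[1],z-p[2]])
    ty=r.apply([0,1,0]);a=np.arctan2(ty[1],ty[0])
    e=p[:2]-M
    print('t',round(s['time_s'],2),'in/lat',np.round([e@U,e@V,p[2]],1),'w',np.round(w),'d',np.round(d,1),'rz',round((a-A+np.pi/2)%np.pi-np.pi/2,3),'F',np.round(s['wrist_force'],1),s['gripper_width'],'j',np.round(s['joints'],2),'tilt',np.round(r.apply([0,0,1]),3))
E
python3 -c "
from h import *
print(env.nose_length)
plan(-165,-52,200);plan(-165,-52,46)"
```

```text
8.0
t 0.1 in/lat [ 318.3 -258.5  238.4] w [534. 104.] d [-434.1 -296.1   38.9] rz 1.003 F [-0.1  0.2  0.5] 85.46077248380762 j [ 0.94  0.53  1.43  0.    1.18 -0.18] tilt [-0.001 -0.002 -1.   ]
t 0.1 in/lat [ 318.3 -258.5  238.4] w [534. 104.] d [-434.2 -295.8  192.9] rz 1.003 F [-0.1  0.2  0.5] 85.46077248380762 j [ 0.94  0.53  1.43  0.    1.18 -0.18] tilt [-0.001 -0.002 -1.   ]
```

The scene view shows the lamp rim at about (470,95), high up behind the cups. The board is clear elsewhere, so I'll travel now and triangulate the rim before the moves farther out.

Call:
apply_moves(rows=[{"dx": -48,"dy": -33,"dz": 0,"rz": 0.12,"jaw": 50},{"dx": -96,"dy": -66,"dz": 0,"rz": 0.24,"jaw": 50},{"dx": -144,"dy": -99,"dz": 0,"rz": 0.36,"jaw": 50},{"dx": -192,"dy": -132,"dz": 0,"rz": 0.48,"jaw": 50},{"dx": -240,"dy": -165,"dz": 0,"rz": 0.6,"jaw": 50},{"dx": -288,"dy": -198,"dz": 5,"rz": 0.72,"jaw": 50},{"dx": -336,"dy": -230,"dz": 20,"rz": 0.84,"jaw": 50},{"dx": -384,"dy": -262,"dz": 40,"rz": 1.0,"jaw": 50}])

```text
schema error: expected keys rx, ry, rz, dx, dy, dz, jaw
```

Run:
```python
from h import *
for z in (200,250,300,350,400): print(z,np.round(cast('top',[(350,118),(395,100),(306,100)],z)).tolist(),np.round(cast('scene',[(470,98),(421,88),(519,103)],z)).tolist())
plan(-165,-52,100);plan(-165,-52,47)
```

```text
200 [[776.0, 32.0], [807.0, -40.0], [806.0, 102.0]] [[893.0, 126.0], [859.0, 211.0], [945.0, 66.0]]
250 [[754.0, 37.0], [783.0, -31.0], [781.0, 102.0]] [[776.0, 7.0], [747.0, 78.0], [819.0, -43.0]]
300 [[731.0, 41.0], [758.0, -21.0], [757.0, 101.0]] [[659.0, -112.0], [635.0, -55.0], [693.0, -153.0]]
350 [[709.0, 46.0], [733.0, -11.0], [732.0, 101.0]] [[542.0, -232.0], [524.0, -188.0], [568.0, -262.0]]
400 [[686.0, 51.0], [708.0, -1.0], [707.0, 100.0]] [[424.0, -351.0], [412.0, -320.0], [442.0, -372.0]]
t 0.1 in/lat [ 318.3 -258.5  238.4] w [534. 104.] d [-434.2 -295.9  138.9] rz 1.003 F [-0.1  0.2  0.5] 85.46077248380762 j [ 0.94  0.53  1.43  0.    1.18 -0.18] tilt [-0.001 -0.002 -1.   ]
t 0.1 in/lat [ 318.3 -258.5  238.4] w [534. 104.] d [-434.2 -295.8  191.9] rz 1.003 F [-0.1  0.2  0.5] 85.46077248380762 j [ 0.94  0.53  1.43  0.    1.18 -0.18] tilt [-0.001 -0.002 -1.   ]
```

Call:
apply_moves(rows=[{"rx": 0,"ry": 0,"dx": -48,"dy": -33,"dz": 0,"rz": 0.12,"jaw": 50},{"rx": 0,"ry": 0,"dx": -96,"dy": -66,"dz": 0,"rz": 0.24,"jaw": 50},{"rx": 0,"ry": 0,"dx": -144,"dy": -99,"dz": 0,"rz": 0.36,"jaw": 50},{"rx": 0,"ry": 0,"dx": -192,"dy": -132,"dz": 0,"rz": 0.48,"jaw": 50},{"rx": 0,"ry": 0,"dx": -240,"dy": -165,"dz": 0,"rz": 0.6,"jaw": 50},{"rx": 0,"ry": 0,"dx": -288,"dy": -198,"dz": 5,"rz": 0.72,"jaw": 50},{"rx": 0,"ry": 0,"dx": -336,"dy": -230,"dz": 20,"rz": 0.84,"jaw": 50},{"rx": 0,"ry": 0,"dx": -384,"dy": -262,"dz": 40,"rz": 1.0,"jaw": 50}])

```text
time_s: 1.1
tool_pos: [505.4, 155.8, 199.2]
orientation: [0.667, 0.745, 0.001, 0.0]
wrist_force: [0.8, 1.0, -0.4]
gripper_width: 43.1
gripper_force: 0.0
```

Run:
```python
from h import *
plan(-168,-52,100);plan(-168,-52,47)
```

```text
t 1.1 in/lat [-110.5  -74.6  199.2] w [534. 101.] d [-57.5  22.6  99.2] rz -0.003 F [ 0.8  1.  -0.4] 43.12582701157317 j [ 0.09  0.45  1.72  0.    0.97 -0.02] tilt [ 0.001  0.    -1.   ]
t 1.1 in/lat [-110.5  -74.6  199.2] w [534. 101.] d [-57.5  22.5 152.2] rz -0.003 F [ 0.8  1.  -0.4] 43.12582701157317 j [ 0.09  0.45  1.72  0.    0.97 -0.02] tilt [ 0.001  0.    -1.   ]
```

Call:
apply_moves(rows=[{"rx": 0,"ry": 0,"rz": 0,"dx": 30,"dy": 10,"dz": 5,"jaw": 50},{"rx": 0,"ry": 0,"rz": 0,"dx": 58,"dy": 22,"dz": 25,"jaw": 50},{"rx": 0,"ry": 0,"rz": 0,"dx": 58,"dy": 22,"dz": 60,"jaw": 50},{"rx": 0,"ry": 0,"rz": 0,"dx": 58,"dy": 22,"dz": 95,"jaw": 50},{"rx": 0,"ry": 0,"rz": 0,"dx": 58,"dy": 22,"dz": 125,"jaw": 50},{"rx": 0,"ry": 0,"rz": 0,"dx": 58,"dy": 22,"dz": 142,"jaw": 50},{"rx": 0,"ry": 0,"rz": 0,"dx": 58,"dy": 22,"dz": 150,"jaw": 50},{"rx": 0,"ry": 0,"rz": 0,"dx": 58,"dy": 22,"dz": 150,"jaw": 50}])

```text
time_s: 2.1
tool_pos: [519.7, 217.6, 49.3]
orientation: [0.665, 0.747, -0.0, -0.0]
wrist_force: [0.6, 0.3, 0.2]
gripper_width: 42.7
gripper_force: 0.0
```

Run:
```python
from h import *
plan(-168,-52,47)
cv2.imwrite('pics/s1.png',env.snapshot('scene')[140:400,140:460,::-1].repeat(2,0).repeat(2,1))
```

```text
t 2.1 in/lat [-50.7 -53.4  49.3] w [534. 101.] d [-117.3    1.1    2.3] rz 0.002 F [0.6 0.3 0.2] 42.7162120602373 j [ 0.2   0.73  1.72 -0.    0.69  0.08] tilt [-0. -0. -1.]
```

View pics/s1.png

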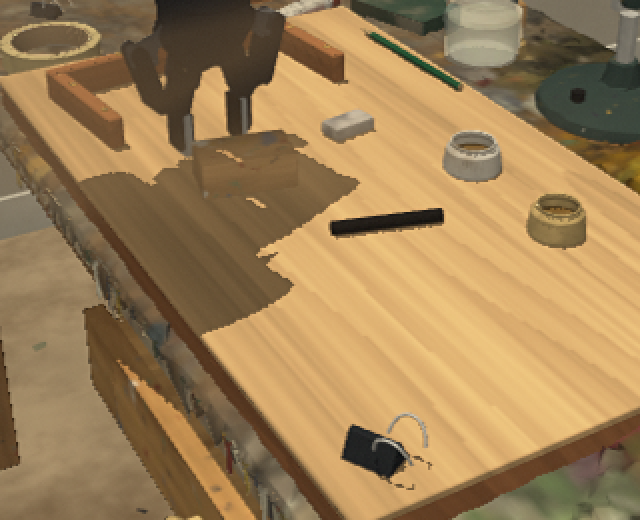

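I had the dx sign wrong, so the gripper came down between the block and the frame. It touched nothing: the force is about 0 and the block has not moved. I'll lift, go over it and come down behind it.

Call:
apply_moves(rows=[{"rx": 0,"ry": 0,"rz": 0,"dx": 0,"dy": 0,"dz": -35,"jaw": 50},{"rx": 0,"ry": 0,"rz": 0,"dx": 0,"dy": 0,"dz": -65,"jaw": 50},{"rx": 0,"ry": 0,"rz": 0,"dx": -40,"dy": 0,"dz": -68,"jaw": 50},{"rx": 0,"ry": 0,"rz": 0,"dx": -85,"dy": 0,"dz": -68,"jaw": 50},{"rx": 0,"ry": 0,"rz": 0,"dx": -118,"dy": 1,"dz": -65,"jaw": 50},{"rx": 0,"ry": 0,"rz": 0,"dx": -118,"dy": 1,"dz": -60,"jaw": 50},{"rx": 0,"ry": 0,"rz": 0,"dx": -118,"dy": 1,"dz": -30,"jaw": 50},{"rx": 0,"ry": 0,"rz": 0,"dx": -118,"dy": 1,"dz": 0,"jaw": 50}])

```text
time_s: 3.15
tool_pos: [534.9, 101.3, 49.7]
orientation: [0.665, 0.747, 0.001, 0.001]
wrist_force: [-0.2, -0.3, -0.1]
gripper_width: 42.7
gripper_force: 0.0
```

Run:
```python
from h import *
plan(43,-50,48)
cv2.imwrite('pics/s2.png',env.snapshot('scene')[140:400,140:460,::-1].repeat(2,0).repeat(2,1))
```

```text
t 3.15 in/lat [-167.9  -51.4   49.7] w [512. 311.] d [210.9   2.    1.7] rz 0.003 F [-0.2 -0.3 -0.1] 42.69629032384226 j [-0.02  0.71  1.78  0.    0.65 -0.14] tilt [ 0.003  0.    -1.   ]
```

View pics/s2.png

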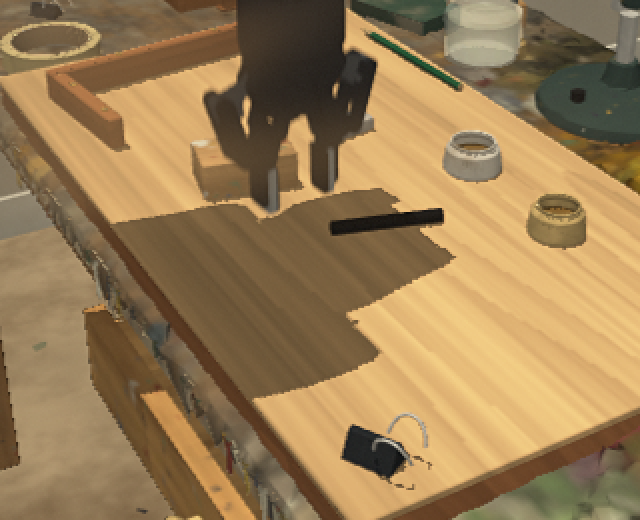

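The pose is now right: the gripper is behind the block, though the right finger is close to the block's end. I'll narrow the jaws, shift 8 mm left and push.

Call:
apply_moves(rows=[{"rx": 0,"ry": 0,"rz": 0,"dx": 0,"dy": -5,"dz": 0,"jaw": 35},{"rx": 0,"ry": 0,"rz": 0,"dx": 0,"dy": -9,"dz": 0,"jaw": 35},{"rx": 0,"ry": 0,"rz": 0,"dx": 8,"dy": -9,"dz": 0,"jaw": 35},{"rx": 0,"ry": 0,"rz": 0,"dx": 18,"dy": -9,"dz": 0,"jaw": 35},{"rx": 0,"ry": 0,"rz": 0,"dx": 28,"dy": -9,"dz": 0,"jaw": 35},{"rx": 0,"ry": 0,"rz": 0,"dx": 39,"dy": -9,"dz": 0,"jaw": 35},{"rx": 0,"ry": 0,"rz": 0,"dx": 50,"dy": -9,"dz": 0,"jaw": 35},{"rx": 0,"ry": 0,"rz": 0,"dx": 60,"dy": -9,"dz": 0,"jaw": 35}])

```text
time_s: 4.2
tool_pos: [518.2, 159.9, 49.3]
orientation: [0.665, 0.747, -0.0, 0.0]
wrist_force: [-0.1, -0.6, -0.1]
gripper_width: 29.8
gripper_force: 0.4
```

Call:
apply_moves(rows=[{"rx": 0,"ry": 0,"rz": 0,"dx": 10,"dy": 0,"dz": 0,"jaw": 35},{"rx": 0,"ry": 0,"rz": 0,"dx": 20,"dy": 1,"dz": 0,"jaw": 35},{"rx": 0,"ry": 0,"rz": 0,"dx": 30,"dy": 1,"dz": 0,"jaw": 35},{"rx": 0,"ry": 0,"rz": 0,"dx": 40,"dy": 2,"dz": 0,"jaw": 35},{"rx": 0,"ry": 0,"rz": 0,"dx": 50,"dy": 3,"dz": 0,"jaw": 35},{"rx": 0,"ry": 0,"rz": 0,"dx": 60,"dy": 4,"dz": 0,"jaw": 35},{"rx": 0,"ry": 0,"rz": 0,"dx": 67,"dy": 5,"dz": 0,"jaw": 35},{"rx": 0,"ry": 0,"rz": 0,"dx": 70,"dy": 5,"dz": 0,"jaw": 35}])

```text
time_s: 5.2
tool_pos: [515.2, 229.7, 49.3]
orientation: [0.665, 0.747, 0.0, 0.0]
wrist_force: [-0.3, -1.0, 0.7]
gripper_width: 29.8
gripper_force: 0.2
```

Run:
```python
from h import *
plan(43,-54,48)
cv2.imwrite('pics/s3.png',env.snapshot('scene')[140:400,140:460,::-1].repeat(2,0).repeat(2,1))
```

```text
t 5.2 in/lat [-38.2 -56.5  49.3] w [508. 311.] d [81.2  2.7  1.3] rz 0.003 F [-0.3 -1.   0.7] 29.836879622422497 j [ 0.22  0.73  1.72 -0.    0.69  0.1 ] tilt [ 0. -0. -1.]
```

View pics/s3.png

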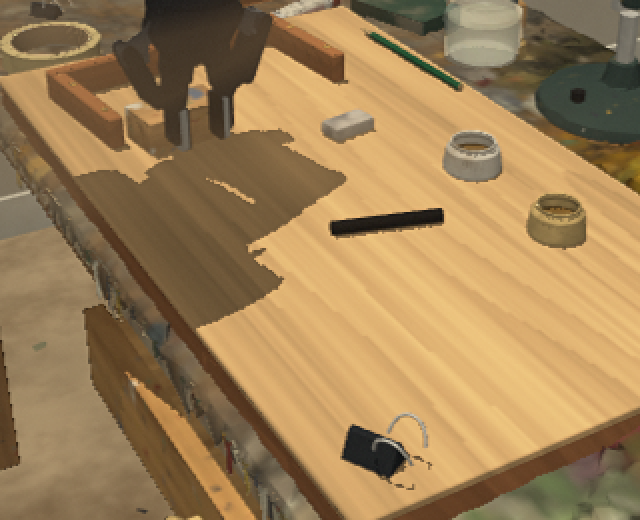

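The block is square to the mouth and close to the frame's left wall tip. I'll check that clearance numerically.

Run:
```python
from h import *
def il(n,uv,z):
    e=cast(n,uv,z)-M; return np.round(np.c_[e@U,e@V]).tolist()
f=lambda a:np.array(a)/2+140
print(il('scene',f([(153,158),(127,133),(125,150),(108,143)]),34), il('scene',f([(127,105),(153,122),(125,122),(343,58)]),62))
t=env.snapshot('top');cv2.imwrite('pics/t3.png',cv2.resize(t[180:340,130:350],(800,582),interpolation=cv2.INTER_CUBIC)[:,:,::-1])
```

```text
[[-31.0, -96.0], [22.0, -92.0], [-5.0, -108.0], [15.0, -113.0]] [[17.0, -92.0], [-24.0, -90.0], [-10.0, -108.0], [-11.0, 109.0]]
```

View pics/t3.png

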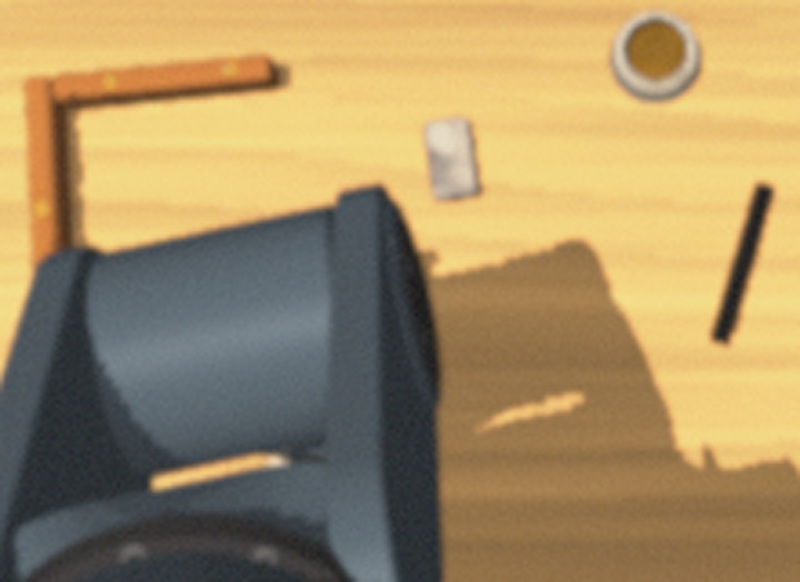

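The top view is blocked by the arm. The scene corners give about 13 mm between the block and the wall, so I'll push on in, drifting slightly toward the middle.

Call:
apply_moves(rows=[{"rx": 0,"ry": 0,"rz": 0,"dx": 10,"dy": 1,"dz": 0,"jaw": 35},{"rx": 0,"ry": 0,"rz": 0,"dx": 21,"dy": 2,"dz": 0,"jaw": 35},{"rx": 0,"ry": 0,"rz": 0,"dx": 32,"dy": 3,"dz": 0,"jaw": 35},{"rx": 0,"ry": 0,"rz": 0,"dx": 43,"dy": 4,"dz": 0,"jaw": 35},{"rx": 0,"ry": 0,"rz": 0,"dx": 54,"dy": 4,"dz": 0,"jaw": 35},{"rx": 0,"ry": 0,"rz": 0,"dx": 65,"dy": 4,"dz": 0,"jaw": 35},{"rx": 0,"ry": 0,"rz": 0,"dx": 73,"dy": 4,"dz": 0,"jaw": 35},{"rx": 0,"ry": 0,"rz": 0,"dx": 77,"dy": 4,"dz": 0,"jaw": 35}])

```text
time_s: 6.3
tool_pos: [510.1, 306.6, 49.3]
orientation: [0.665, 0.747, -0.0, 0.0]
wrist_force: [-0.1, -0.4, -0.0]
gripper_width: 29.9
gripper_force: 0.3
```

Call:
apply_moves(rows=[{"rx": 0,"ry": 0,"rz": 0,"dx": -12,"dy": 0,"dz": 0,"jaw": 35},{"rx": 0,"ry": 0,"rz": 0,"dx": -20,"dy": 0,"dz": -25,"jaw": 35},{"rx": 0,"ry": 0,"rz": 0,"dx": -35,"dy": 20,"dz": -65,"jaw": 35},{"rx": 0,"ry": 0,"rz": 0,"dx": -75,"dy": 50,"dz": -75,"jaw": 20},{"rx": 0,"ry": 0,"rz": 0,"dx": -120,"dy": 85,"dz": -75,"jaw": 0},{"rx": 0,"ry": 0,"rz": 0,"dx": -155,"dy": 105,"dz": -70,"jaw": 0},{"rx": 0,"ry": 0,"rz": 0,"dx": -162,"dy": 112,"dz": -60,"jaw": 0},{"rx": 0,"ry": 0,"rz": 0,"dx": -162,"dy": 112,"dz": -45,"jaw": 0}])

```text
time_s: 7.3
tool_pos: [640.3, 157.2, 93.7]
orientation: [0.666, 0.746, 0.0, -0.0]
wrist_force: [-0.3, 0.8, -1.2]
gripper_width: 0.4
gripper_force: 0.0
```

Run:
```python
from h import *
plan(-124,60,46)
```

```text
t 7.3 in/lat [-124.3   59.6   93.7] w [641. 158.] d [ 0.3  0.4 47.7] rz 0.001 F [-0.3  0.8 -1.2] 0.40080708023771694 j [ 0.07  0.75  1.45  0.    0.94 -0.04] tilt [-0.  0. -1.]
```

Call:
apply_moves(rows=[{"rx": 0,"ry": 0,"rz": 0,"dx": 0,"dy": 0,"dz": 20,"jaw": 0},{"rx": 0,"ry": 0,"rz": 0,"dx": 0,"dy": 0,"dz": 40,"jaw": 0},{"rx": 0,"ry": 0,"rz": 0,"dx": 0,"dy": 0,"dz": 47,"jaw": 0},{"rx": 0,"ry": 0,"rz": 0,"dx": 5,"dy": 0,"dz": 47,"jaw": 0},{"rx": 0,"ry": 0,"rz": 0,"dx": 13,"dy": 0,"dz": 47,"jaw": 0},{"rx": 0,"ry": 0,"rz": 0,"dx": 21,"dy": 0,"dz": 47,"jaw": 0},{"rx": 0,"ry": 0,"rz": 0,"dx": 29,"dy": 0,"dz": 47,"jaw": 0},{"rx": 0,"ry": 0,"rz": 0,"dx": 38,"dy": 0,"dz": 47,"jaw": 0}])

```text
time_s: 8.3
tool_pos: [635.9, 196.5, 47.7]
orientation: [0.665, 0.747, 0.0, 0.0]
wrist_force: [1.1, -1.1, 0.2]
gripper_width: -0.2
gripper_force: 0.1
```

Run:
```python
from h import *
plan(49,60,46)
cv2.imwrite('pics/s4.png',env.snapshot('scene')[140:400,140:460,::-1].repeat(2,0).repeat(2,1))
```

```text
t 8.3 in/lat [-84.8  59.7  47.7] w [621. 329.] d [133.8   0.6   1.7] rz 0.003 F [ 1.1 -1.1  0.2] -0.16014440176166464 j [ 0.13  0.82  1.45 -0.    0.87  0.02] tilt [ 0.001  0.    -1.   ]
```

View pics/s4.png

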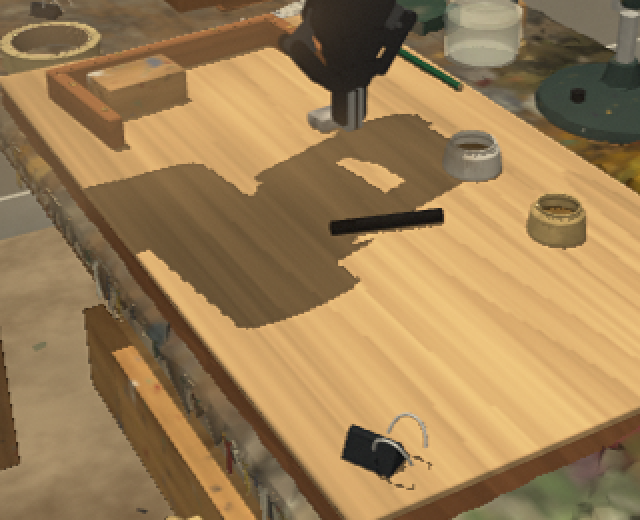

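The block sits well inside. The finger is behind the eraser and roughly centred, so I'll push on.

Call:
apply_moves(rows=[{"rx": 0,"ry": 0,"rz": 0,"dx": 8,"dy": 0,"dz": 1,"jaw": 0},{"rx": 0,"ry": 0,"rz": 0,"dx": 16,"dy": 0,"dz": 1,"jaw": 0},{"rx": 0,"ry": 0,"rz": 0,"dx": 25,"dy": 0,"dz": 1,"jaw": 0},{"rx": 0,"ry": 0,"rz": 0,"dx": 34,"dy": 0,"dz": 1,"jaw": 0},{"rx": 0,"ry": 0,"rz": 0,"dx": 43,"dy": 0,"dz": 1,"jaw": 0},{"rx": 0,"ry": 0,"rz": 0,"dx": 52,"dy": 0,"dz": 1,"jaw": 0},{"rx": 0,"ry": 0,"rz": 0,"dx": 60,"dy": 0,"dz": 1,"jaw": 0},{"rx": 0,"ry": 0,"rz": 0,"dx": 66,"dy": 0,"dz": 1,"jaw": 0}])

```text
time_s: 9.35
tool_pos: [628.1, 262.0, 46.3]
orientation: [0.665, 0.747, -0.0, 0.0]
wrist_force: [0.5, 0.0, -0.5]
gripper_width: -0.3
gripper_force: 0.1
```

Call:
apply_moves(rows=[{"rx": 0,"ry": 0,"rz": 0,"dx": 8,"dy": 0,"dz": 0,"jaw": 0},{"rx": 0,"ry": 0,"rz": 0,"dx": 16,"dy": 0,"dz": 0,"jaw": 0},{"rx": 0,"ry": 0,"rz": 0,"dx": 25,"dy": 0,"dz": 0,"jaw": 0},{"rx": 0,"ry": 0,"rz": 0,"dx": 34,"dy": 0,"dz": 0,"jaw": 0},{"rx": 0,"ry": 0,"rz": 0,"dx": 43,"dy": 0,"dz": 0,"jaw": 0},{"rx": 0,"ry": 0,"rz": 0,"dx": 52,"dy": 0,"dz": 0,"jaw": 0},{"rx": 0,"ry": 0,"rz": 0,"dx": 60,"dy": 0,"dz": 0,"jaw": 0},{"rx": 0,"ry": 0,"rz": 0,"dx": 64,"dy": 0,"dz": 0,"jaw": 0}])

```text
time_s: 10.35
tool_pos: [620.7, 325.6, 46.3]
orientation: [0.665, 0.747, 0.0, 0.0]
wrist_force: [-0.1, -0.8, 0.0]
gripper_width: 0.0
gripper_force: 0.1
```

Call:
apply_moves(rows=[{"rx": 0,"ry": 0,"rz": 0,"dx": -12,"dy": 0,"dz": 0,"jaw": 0},{"rx": 0,"ry": 0,"rz": 0,"dx": -20,"dy": 0,"dz": -25,"jaw": 0},{"rx": 0,"ry": 0,"rz": 0,"dx": -35,"dy": 0,"dz": -65,"jaw": 0},{"rx": 0,"ry": 0,"rz": 0,"dx": -85,"dy": -12,"dz": -75,"jaw": 0},{"rx": 0,"ry": 0,"rz": 0,"dx": -140,"dy": -28,"dz": -75,"jaw": 30},{"rx": 0,"ry": 0,"rz": 0,"dx": -195,"dy": -44,"dz": -75,"jaw": 40},{"rx": 0,"ry": 0,"rz": 0,"dx": -250,"dy": -60,"dz": -75,"jaw": 40},{"rx": 0,"ry": 0,"rz": 0,"dx": -305,"dy": -70,"dz": -75,"jaw": 40}])

```text
time_s: 11.35
tool_pos: [586.3, 11.2, 123.4]
orientation: [0.665, 0.747, 0.001, 0.001]
wrist_force: [-0.3, 0.2, 0.6]
gripper_width: 34.1
gripper_force: 0.0
```

Run:
```python
from h import *
plan(-272,-8,46)
t=env.snapshot('top');cv2.imwrite('pics/t4.png',cv2.resize(t[180:340,130:350],(800,582),interpolation=cv2.INTER_CUBIC)[:,:,::-1])
```

```text
t 11.35 in/lat [-263.3  -10.5  123.4] w [590.   3.] d [-8.6  2.4 77.4] rz 0.002 F [-0.3  0.2  0.6] 34.129032882955045 j [-0.17  0.63  1.63 -0.    0.88 -0.29] tilt [ 0.002 -0.001 -1.   ]
```

View pics/t4.png

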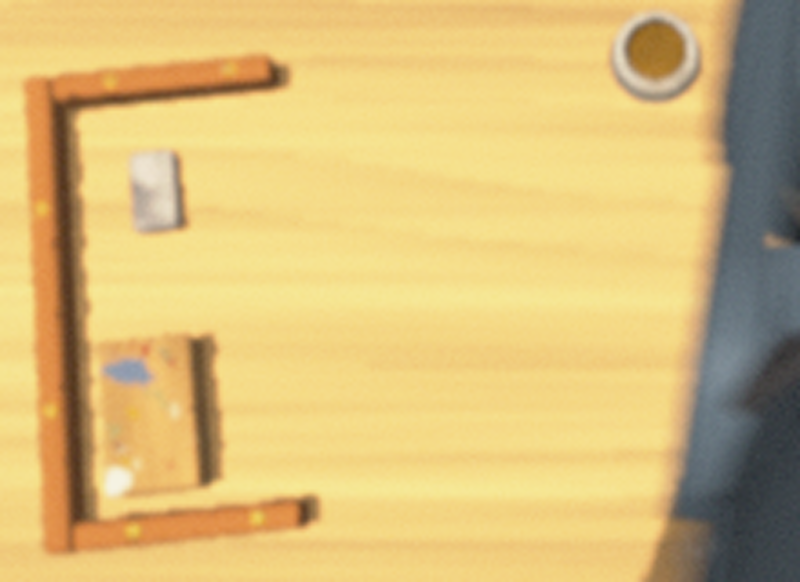

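Both the block (150,413) and the eraser (155,190) lie inside the frame. Now the charcoal.

Call:
apply_moves(rows=[{"rx": 0,"ry": 0,"rz": 0,"dx": -9,"dy": 2,"dz": 10,"jaw": 40},{"rx": 0,"ry": 0,"rz": 0,"dx": -10,"dy": 2,"dz": 40,"jaw": 40},{"rx": 0,"ry": 0,"rz": 0,"dx": -10,"dy": 2,"dz": 65,"jaw": 40},{"rx": 0,"ry": 0,"rz": 0,"dx": -10,"dy": 2,"dz": 76,"jaw": 40},{"rx": 0,"ry": 0,"rz": 0,"dx": -8,"dy": 2,"dz": 79,"jaw": 40},{"rx": 0,"ry": 0,"rz": 0,"dx": 0,"dy": 2,"dz": 79,"jaw": 40},{"rx": 0,"ry": 0,"rz": 0,"dx": 8,"dy": 2,"dz": 79,"jaw": 40},{"rx": 0,"ry": 0,"rz": 0,"dx": 16,"dy": 2,"dz": 79,"jaw": 40}])

```text
time_s: 12.4
tool_pos: [587.0, 30.9, 43.0]
orientation: [0.665, 0.747, 0.0, 0.001]
wrist_force: [0.6, -0.4, -0.1]
gripper_width: 34.4
gripper_force: 0.0
```

Call:
apply_moves(rows=[{"rx": 0,"ry": 0,"rz": 0,"dx": 7,"dy": 0,"dz": 0,"jaw": 40},{"rx": 0,"ry": 0,"rz": 0,"dx": 14,"dy": 0,"dz": 0,"jaw": 40},{"rx": 0,"ry": 0,"rz": 0,"dx": 21,"dy": 0,"dz": 0,"jaw": 40},{"rx": 0,"ry": 0,"rz": 0,"dx": 28,"dy": 0,"dz": 0,"jaw": 40},{"rx": 0,"ry": 0,"rz": 0,"dx": 36,"dy": 0,"dz": 0,"jaw": 40},{"rx": 0,"ry": 0,"rz": 0,"dx": 44,"dy": 0,"dz": 0,"jaw": 40},{"rx": 0,"ry": 0,"rz": 0,"dx": 50,"dy": 0,"dz": 0,"jaw": 40},{"rx": 0,"ry": 0,"rz": 0,"dx": 54,"dy": 0,"dz": 0,"jaw": 40}])

```text
time_s: 13.4
tool_pos: [580.3, 84.2, 42.3]
orientation: [0.665, 0.747, -0.0, -0.0]
wrist_force: [-0.3, 0.3, -0.7]
gripper_width: 34.1
gripper_force: 0.0
```

Run:
```python
from h import *
plan(14,-8,44.5)
cv2.imwrite('pics/s5.png',env.snapshot('scene')[140:400,140:460,::-1].repeat(2,0).repeat(2,1))
```

```text
t 13.4 in/lat [-190.1   -8.2   42.3] w [557. 287.] d [204.1   0.8  -2.2] rz 0.003 F [-0.3  0.3 -0.7] 34.13299688459255 j [-0.05  0.76  1.67 -0.    0.72 -0.16] tilt [-0. -0. -1.]
```

View pics/s5.png

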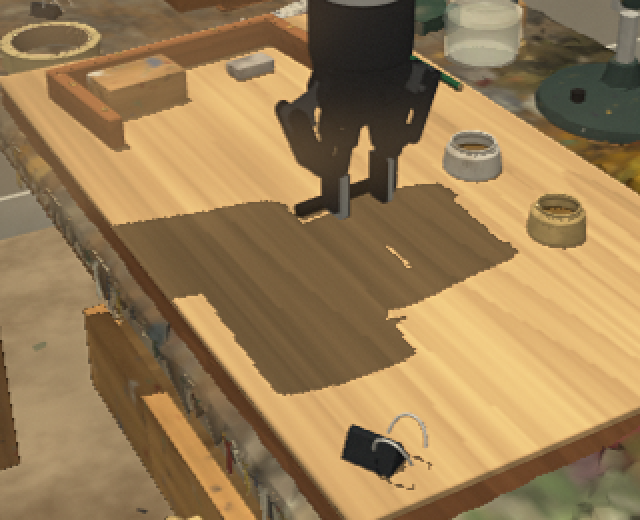

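The charcoal is square against both fingers, with ends near (297,210) and (395,190), and both cups are untouched. I'll push on in.

Call:
apply_moves(rows=[{"rx": 0,"ry": 0,"rz": 0,"dx": 8,"dy": 0,"dz": -1,"jaw": 40},{"rx": 0,"ry": 0,"rz": 0,"dx": 17,"dy": 0,"dz": -1,"jaw": 40},{"rx": 0,"ry": 0,"rz": 0,"dx": 27,"dy": 0,"dz": -1,"jaw": 40},{"rx": 0,"ry": 0,"rz": 0,"dx": 37,"dy": 0,"dz": -1,"jaw": 40},{"rx": 0,"ry": 0,"rz": 0,"dx": 47,"dy": 0,"dz": -1,"jaw": 40},{"rx": 0,"ry": 0,"rz": 0,"dx": 57,"dy": 0,"dz": -1,"jaw": 40},{"rx": 0,"ry": 0,"rz": 0,"dx": 67,"dy": 0,"dz": -1,"jaw": 40},{"rx": 0,"ry": 0,"rz": 0,"dx": 76,"dy": 0,"dz": -1,"jaw": 40}])

```text
time_s: 14.45
tool_pos: [571.5, 159.9, 43.3]
orientation: [0.665, 0.747, -0.0, -0.0]
wrist_force: [0.1, 0.6, 0.8]
gripper_width: 34.2
gripper_force: 0.0
```

Call:
apply_moves(rows=[{"rx": 0,"ry": 0,"rz": 0,"dx": 9,"dy": 0,"dz": 0,"jaw": 40},{"rx": 0,"ry": 0,"rz": 0,"dx": 18,"dy": 0,"dz": 0,"jaw": 40},{"rx": 0,"ry": 0,"rz": 0,"dx": 28,"dy": 0,"dz": 0,"jaw": 40},{"rx": 0,"ry": 0,"rz": 0,"dx": 38,"dy": 0,"dz": 0,"jaw": 40},{"rx": 0,"ry": 0,"rz": 0,"dx": 48,"dy": 0,"dz": 0,"jaw": 40},{"rx": 0,"ry": 0,"rz": 0,"dx": 58,"dy": 0,"dz": 0,"jaw": 40},{"rx": 0,"ry": 0,"rz": 0,"dx": 68,"dy": 0,"dz": 0,"jaw": 40},{"rx": 0,"ry": 0,"rz": 0,"dx": 77,"dy": 0,"dz": 0,"jaw": 40}])

```text
time_s: 15.45
tool_pos: [562.6, 236.4, 43.3]
orientation: [0.665, 0.747, 0.0, 0.0]
wrist_force: [0.8, -0.1, 0.8]
gripper_width: 34.3
gripper_force: 0.0
```

Call:
apply_moves(rows=[{"rx": 0,"ry": 0,"rz": 0,"dx": 9,"dy": 0,"dz": 0,"jaw": 40},{"rx": 0,"ry": 0,"rz": 0,"dx": 18,"dy": 0,"dz": 0,"jaw": 40},{"rx": 0,"ry": 0,"rz": 0,"dx": 26,"dy": 0,"dz": 0,"jaw": 40},{"rx": 0,"ry": 0,"rz": 0,"dx": 34,"dy": 0,"dz": 0,"jaw": 40},{"rx": 0,"ry": 0,"rz": 0,"dx": 41,"dy": 0,"dz": 0,"jaw": 40},{"rx": 0,"ry": 0,"rz": 0,"dx": 47,"dy": 0,"dz": 0,"jaw": 40},{"rx": 0,"ry": 0,"rz": 0,"dx": 50,"dy": 0,"dz": 0,"jaw": 40},{"rx": 0,"ry": 0,"rz": 0,"dx": 51,"dy": 0,"dz": 0,"jaw": 40}])

```text
time_s: 16.45
tool_pos: [556.8, 286.5, 43.3]
orientation: [0.665, 0.747, -0.0, 0.0]
wrist_force: [-0.2, -0.8, 0.2]
gripper_width: 33.9
gripper_force: 0.1
```

Call:
apply_moves(rows=[{"rx": 0,"ry": 0,"rz": 0,"dx": -8,"dy": 0,"dz": 0,"jaw": 40},{"rx": 0,"ry": 0,"rz": 0,"dx": -20,"dy": 0,"dz": -10,"jaw": 40},{"rx": 0,"ry": 0,"rz": 0,"dx": -30,"dy": 0,"dz": -50,"jaw": 40},{"rx": 0,"ry": 0,"rz": 0,"dx": -60,"dy": 0,"dz": -90,"jaw": 40},{"rx": 0,"ry": 0,"rz": 0,"dx": -115,"dy": 0,"dz": -110,"jaw": 40},{"rx": 0,"ry": 0,"rz": 0,"dx": -170,"dy": 0,"dz": -120,"jaw": 40},{"rx": 0,"ry": 0,"rz": 0,"dx": -225,"dy": 0,"dz": -120,"jaw": 40},{"rx": 0,"ry": 0,"rz": 0,"dx": -270,"dy": 0,"dz": -120,"jaw": 40}])

```text
time_s: 17.45
tool_pos: [588.2, 14.8, 164.5]
orientation: [0.666, 0.746, 0.0, 0.001]
wrist_force: [0.7, -0.2, 0.7]
gripper_width: 34.3
gripper_force: 0.0
```

Run:
```python
from h import *
plan(0,0,100)
im=env.snapshot('top');cv2.imwrite('pics/t6.png',im[:,:,::-1])
dark=lambda a:a.sum(2)<170
for nm,roi,fn,z in [('char',(158,210,235,312),dark,45),('eraser',(156,212,188,248),lambda a:(a[...,0]-a[...,2]<45),47),
  ('block',(156,268,190,318),lambda a:(a[...,0]<195)|(a[...,0]-a[...,2]<40),64),('steel',(294,178,330,212),lambda a:(a[...,0]<200),59),('brass',(355,182,386,212),lambda a:(a[...,0]<180),59)]:
    c=box(im,roi,fn);e=cast('top',c,z)-M;p=np.c_[e@U,e@V];
    print(nm,len(c),'pix',c.min(0),c.max(0),'in',p[:,0].min().round(),p[:,0].max().round(),'lat',p[:,1].min().round(),p[:,1].max().round(),'w',np.round(cv2.minAreaRect((e+M).astype(np.float32))[0]))
```

```text
t 17.45 in/lat [-259.9   -8.3  164.5] w [567. 274.] d [259.9   8.3  64.3] rz 0.001 F [ 0.7 -0.2  0.7] 34.32269118225471 j [-0.16  0.57  1.6  -0.    0.97 -0.28] tilt [ 0.002 -0.001 -1.   ]
char 87 pix [194 248] [199 290] in 25.0 31.0 lat -51.0 26.0 w [551. 301.]
eraser 57 pix [167 222] [179 242] in 56.0 78.0 lat 41.0 78.0 w [619. 347.]
block 89 pix [181 272] [189 313] in 40.0 52.0 lat -91.0 -19.0 w [507. 313.]
steel 48 pix [301 184] [318 202] in -208.0 -176.0 lat 86.0 120.0 w [692.  94.]
brass 118 pix [355 182] [385 211] in -334.0 -271.0 lat 55.0 115.0 w [686. -17.]
```

```bash
python3 -c "
from cell import env
print(env.finish_job())"
```

```text
the job is handed in; nothing more can be done
None
```

The block, eraser and charcoal were pushed in that order, nearest first, and all lie inside the frame; the oil cups were not touched, and the job was handed in at about 17.5 s.

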